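Fit the upper bushing and hold the guide rod through both

ROBOT

A 6-joint arm with a two-finger parallel gripper is mounted at the origin on a cart in front of the work surface, level with it; the furniture and walls round the work are solid. World frame = base frame: x ahead of the robot, y to its left, z up, the work surface at z = 0. Lengths are in m, angles in rad, forces in N, time in s.
With the tool pointing down it reaches from about 0.25 to 0.775 m from the base axis. Payload 4 kg.
Tool frame: the origin (TCP) lies midway between the tips of the shut fingers; the grasp point (between the pads) lies 19 mm behind it (robot.tcp_to_grasp is the distance from the TCP to the grasp point, in m); z points along the fingers, y is the line along which they close (so a half turn about z gives the same grasp; the last joint's range is limited). The gripper opens to 94 mm and grips with 3 to 60 N. Pads are 16 mm wide; open, the fingers measure 119 mm over their backs; the gripper's body (75 mm by 177 mm) begins 78 mm behind the grasp point.
Start: joints at [-1.399, 0.087, 1.371, -0, 1.684, -0.103], TCP at [0.149, -0.529, 0.206] pointing down, gripper open.
Joint ranges: [-3.1, 3.1], [-0.76, 2.03], [0.27, 2.55], [-1.08, 4.22], [0.17, 2.65], [-2.57, 2.57]. Speed limits (rad/s): [2.79, 2.79, 3.14, 3.14, 3.14, 3.14].

INTERFACE

Orientations are given as [roll, pitch, yaw] about the fixed x, y, z axes, in that order (R = Rz(yaw) Ry(pitch) Rx(roll)).
In Python, from bench import robot, viewer gives the robot as it stands. The module is installed in compiled form; this text tells all that it offers.
- The arm moves only by the shell command python3 -m handwheel 'ROWS' [OPENING]. ROWS is JSON, a list of rows, each a list of 6 numbers: the shift along the tool's x, y, z in units of 0.2 m (1.0 is 0.2 m), then the turn, a rotation vector about the tool's x, y, z in units of 30 degrees (1.0 is 30 degrees). In form: [[x, y, z, wx, wy, wz], ...]. A call has 1 to 10 rows; each row is the pose to reach, as a shift and turn from the pose commanded when the call began, along the tool's axes at that moment; what a row does not reach only later rows make up. A row lasts 1/12 s, in which the tool goes at most 41.7 mm and 7.16 degrees, less where a joint would pass 70% of its speed; a pose out of reach is approached as far as the arm can. A call with a number of a shift or a turn outside -1 to 1 is refused whole. A call with a gripper value outside its range is refused whole. OPENING is the gripper's target within -1 to 1 (shut at 1, half-way at 0, fully open at -1), set as the call begins (- or left out, the last holds). The fingers move at their own pace and stop on an object; the grip force is fixed at half the most. Time passes only in rows, so rows that repeat a pose let the fingers close. It gives the time, the measured TCP pose, the force, the opening and the grip force at its end, in the units of the state.
- robot.get_obs(): the state, without advancing time (a new reading comes with each control period).
- viewer.snapshot(name): name is "side" or "top"; returns the picture (480x640x3 uint8, red, green, blue); there is no depth.
- viewer.calibration(name): a dict with "fx", "fy", "cx", "cy" (pixels), "R" (3x3) and "t" (3): a world point X has camera coordinates R X + t. Camera axes: x right, y down, z forward; pixel columns grow to the right and rows downward; lengths in m; the calibration is good to about 2 mm. A picture is of the moment at which its call begins. calibration takes no time and is no camera call.
- robot.close_job(): hands the job in; it is judged then, once.
The state is a dict: "time": time; "joint_positions": joint angles; "qvel": joint speeds; "joint_torque": joint torques, N m; "tool_pos": TCP position; "ee_rot": TCP orientation; "wrist_force": force on the tool from outside, world axes, zero at the start; "wrist_torque": the same for the moment, N m; "width": finger opening in m; "finger_force": force on a finger pad.
Only numpy, scipy, OpenCV 4.12 (cv2) and the standard library are available. Lean on these libraries where they do the work, as an engineer would, in place of code of your own. Each camera call takes 0.05 s, during which the arm holds its last target. There are 200 camera calls.

TASK

Set the loose brass bushing into the hole of the blue stand's upper arm, spigot down and fully home, and let go of it. Then take the orange-handled guide rod out of its wooden holder, pass it from above through that bushing and on through the brass bushing in the lower arm, and finish while still holding it there by the handle, its tip sticking out clearly under the lower bushing but clear of the base plate. Leave the other things on the table alone.

Things in the scene. Friction and masses are not known exactly. Their poses are not given: they have to be found in the camera images.
- stand: fixed alignment stand; origin on the vertical axis of its two bores, at table height; z up, x from the axis towards the blue column, y across. Dark base plate 135 x 110 mm (x -50 to 85 mm), its top 10 mm above the table. Column 26 x 50 mm, middle 66 mm along +x, top 102 mm up, nothing higher. Place and yaw vary
- seat (a point): centre of the 33 mm through hole in the stand's blue upper arm, at its top face, 102 mm above the table, on the bore axis; axes as the stand's. The arm ends here in a ring 54 mm across and 12 mm thick
- lower_mouth (a point): centre of the top face of the fixed brass bushing in the lower arm, 56 mm above the table, straight below the seat. It is 36 mm across and 20 mm tall, bore 15 mm with a conical mouth 28 mm wide, open below: 26 mm of free space between its underside (36 mm up) and the base plate's top (10 mm up)
- bush_center (a point): centre of the loose brass bushing, 40 mm tall, about 0.18 kg, z up. Lower 10 mm: spigot of 30 mm diameter, 26 mm at the foot; upper 30 mm: body of 44 mm diameter, which rests on the arm when home. Through bore 16 mm, conical mouth about 36 mm wide on top. Starts upright on the table, standing on its spigot, left or right of the stand
- bush_foot (a point): centre of the underside of the loose bushing's spigot, 20 mm below its centre; 10 mm below the seat when home
- holder: fixed wooden block 70 x 70 mm, 60 mm tall, on a rubber foot 84 x 84 mm, with an upright hole of 13.5 mm in the middle of its top, 50 mm deep; origin at its underside; on the other side of the stand from the loose bushing
- rod_grip (a point): centre of the rod's round orange handle (28 mm diameter, 40 mm tall); z up along the rod. Below the handle: straight steel shaft, 12 mm diameter, 135 mm long; whole rod 175 mm, about 0.15 kg. Starts upright in the holder's hole, tip 10 mm and handle centre 165 mm above the table
- rod_tip (a point): lower end of the rod (tapered to 8 mm over the last 4 mm), 155 mm below the centre of the handle
- screwdriver: red screwdriver lying at the back, 197 mm long; bystander, loose
- tape_roll: roll of brown tape, 96 mm across, 48 mm tall; bystander, loose
- soda_can: drink can, white and teal, 65 mm across, 124 mm tall; bystander, loose
- box_cutter: yellow box cutter lying near the front edge, 155 mm long; bystander, loose
- glass_jar: small empty glass jar, 59 mm across, 83 mm tall; bystander, loose
Mind the look-alikes: they are no part of the job. Of the things that look like the part that bears rod_grip, the smallest one is meant. There is more than one size of the stand; the job needs the larger.

How it is judged:
On the way, in this order (a step that is already met when the one before it is completed fails the run):
1. the loose bushing is home in the upper arm and let go (horizontal distance between bush_foot and seat below 0.004 m and z of bush_foot in the frame of seat between -0.014 and -0.006 m and angle between bush_foot's own z axis and vertical below 0.08 rad and contact force between the fingers and bush below 0.1 N), for 0.2 s.
2. the rod's tip has entered the upper bushing and not yet the lower one (horizontal distance between rod_tip and seat below 0.014 m and height (world z) of rod_tip between 0.056 and 0.125 m), for 0.05 s.
At the end, for the whole second after the job is handed in: bushing home in the upper arm (axis within 4 mm, foot 6 to 14 mm below its top face, tilt < 0.08 rad), untouched; rod through both, tilt < 0.1 rad, tip within 6 mm of the axis, 2 mm or more under the lower bushing and 2.5 mm or more over the base plate, at rest, held by the fingers (horizontal distance between bush_foot and seat below 0.004 m and z of bush_foot in the frame of seat between -0.014 and -0.006 m and angle between bush_foot's own z axis and vertical below 0.08 rad and horizontal distance between rod_tip and lower_mouth below 0.006 m and height (world z) of rod_tip between 0.0125 and 0.034 m and angle between rod_tip's own z axis and vertical below 0.1 rad and linear speed of rod below 0.02 m/s and contact force between the fingers and rod above 1 N and contact force between the fingers and bush below 0.3 N); the arm keeps its last pose, push and grip.
It fails at once if a bystander is moved by more than 30 mm (distance of any of screwdriver, tape_roll, soda_can, box_cutter, glass_jar from where it was at the start of the episode above 0.03 m).
It also fails if it takes over 54 s, if anything falls off the work surface, if the arm or the gripper's body presses on something with over 40 N, if the wrist force passes 120 N, or if a joint passes its speed limit or range.

## Working session

There is one attempt and no reset: what is moved stays moved. The work goes in short steps, Python scripts to look and compute and a shell command to move; the robot and the scene stay as the last step left them, time stands still between calls to the robot, and variables do not carry over. Pictures are saved under pics/ and viewed, at most 10 in all, crops included, and the job is handed in when it is done.

```bash
mkdir -p pics; python3 - <<'E'
from bench import robot, viewer
import cv2
for n in("side","top"):
    cv2.imwrite(f"pics/{n}0.png",viewer.snapshot(n)[:,:,::-1])
    c=viewer.calibration(n);print(n,c)
print(robot.get_obs())
E
```

```text
side {'fx': 558.1453163592944, 'fy': 558.1453163592944, 'cx': 324.84412992975103, 'cy': 247.74404842420662, 'R': array([[ 0.93510547,  0.35430345, -0.00684274],
       [ 0.2503302 , -0.67411217, -0.69491552],
       [-0.25082374,  0.64810636, -0.71905883]]), 't': array([-0.53277134, -0.06657853,  1.35311137])}
top {'fx': 536.0053906192351, 'fy': 536.0053906192351, 'cx': 323.27387024995676, 'cy': 231.18737994211187, 'R': array([[ 0.00436416, -0.99996228,  0.00751003],
       [-0.99811571, -0.00481552, -0.06117061],
       [ 0.06120447, -0.00722893, -0.99809907]]), 't': array([-0.01251694,  0.58957753,  1.19882889])}
{'time': 0.1, 'joint_positions': array([-1.39912651e+00,  8.78997149e-02,  1.37208530e+00, -3.94553510e-05,
        1.68358837e+00, -1.03120016e-01]), 'qvel': array([ 5.97090867e-04, -1.87544895e-03, -2.70728301e-03, -9.08337680e-06,
        3.19974857e-04,  2.33272374e-04]), 'joint_torque': array([ 1.56365681e-03, -3.41251087e+01, -3.03305376e+01,  7.18959561e-02,
        3.03834002e-02, -9.49014452e-05]), 'tool_pos': array([ 0.14912764, -0.52889119,  0.20442008]), 'ee_rot': array([-3.13961841e+00, -1.64885452e-04,  2.74785264e-01]), 'wrist_force': array([ 0.17657656, -1.10438239,  0.28386815]), 'wrist_torque': array([ 0.01435129,  0.03927327, -0.01212937]), 'finger_force': 0.0, 'width': 0.09344457353075906}
```

View pics/side0.png

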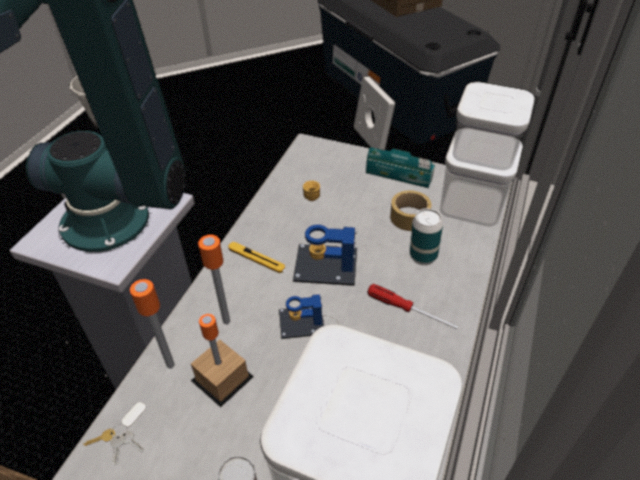

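View pics/top0.png

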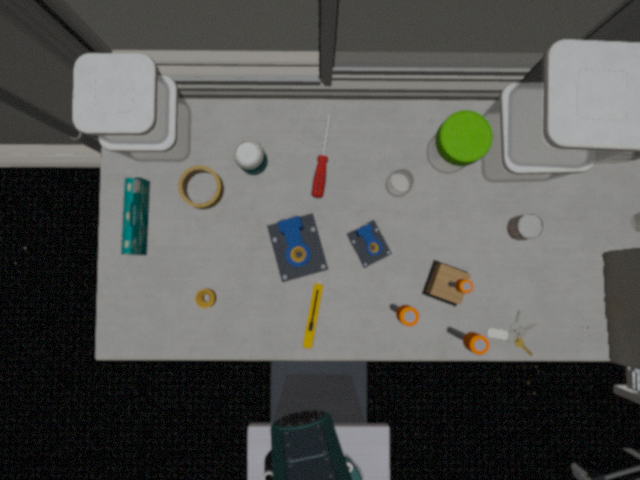

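Candidates (side-view pixels):
- **Rods:** (209,327) is the small one in the holder, (145,297) and (210,252) are larger. I choose (209,327).
- **Stands:** (325,250) is large and (300,315) is small. I choose (325,250).
- **Loose bushing:** only the one at (311,190), which is (205,298) in the top view.

Next I measure and check these in one close crop.

```bash
cat > h.py <<'E'
from bench import robot, viewer
import cv2, numpy as np
def ray(n,uv):
    c=viewer.calibration(n);d=np.array([(uv[0]-c['cx'])/c['fx'],(uv[1]-c['cy'])/c['fy'],1.])
    return -c['R'].T@c['t'], c['R'].T@d
def onplane(n,uv,z):
    o,d=ray(n,uv);return o+d*(z-o[2])/d[2]
def proj(n,X):
    c=viewer.calibration(n);p=c['R']@np.array(X,float)+c['t']
    return np.array([c['fx']*p[0]/p[2]+c['cx'],c['fy']*p[1]/p[2]+c['cy']])
def blobs(bgr,lo,hi,roi,amin=15):
    x0,y0,x1,y1=roi;m=cv2.inRange(cv2.cvtColor(bgr,cv2.COLOR_BGR2HSV),np.array(lo),np.array(hi))
    k=np.zeros_like(m);k[y0:y1,x0:x1]=m[y0:y1,x0:x1]
    cs,_=cv2.findContours(k,cv2.RETR_CCOMP,cv2.CHAIN_APPROX_NONE)
    return [c for c in cs if cv2.contourArea(c)>amin]
E
python3 - <<'E'
from h import *
t=cv2.imread('pics/top0.png');s=cv2.imread('pics/side0.png')
def show(name,n,im,lo,hi,roi,z):
    for c in blobs(im,lo,hi,roi):
        (x,y),r=cv2.minEnclosingCircle(c);e=cv2.fitEllipse(c) if len(c)>5 else None
        print(name,n,'A',cv2.contourArea(c),'circ',np.round([x,y,r],1),'ell',np.round(e[0],1),np.round(e[1],1),'->',np.round(onplane(n,e[0],z),4)[:2])
BR=((15,90,70),(35,255,255));BL=((105,120,40),(130,255,255));OR=((3,170,120),(15,255,255));DK=((90,0,20),(130,110,85))
show('bush','top',t,*BR,(185,280,225,315),.04)
show('low','top',t,*BR,(275,235,320,275),.056)
show('blue','top',t,*BL,(265,205,330,285),.102)
show('rod','top',t,*OR,(450,270,480,300),.185)
show('rodS','side',s,*OR,(195,310,222,345),.165)
show('bushS','side',s,*BR,(295,175,325,205),.04)
show('blueS','side',s,*BL,(290,220,360,275),.102)
print('tcp proj',proj('top',[.149,-.529,.2]))
z=lambda im,x0,y0,x1,y1,k:cv2.resize(im[y0:y1,x0:x1],(400,300),interpolation=cv2.INTER_CUBIC)
o=np.vstack([np.hstack([z(t,190,210,330,315,3),z(t,410,240,490,300,5)]),np.hstack([z(s,280,170,380,245,4) if 0 else z(s,280,210,380,285,4),z(s,180,300,260,360,5)])])
cv2.imwrite('pics/c1.png',o)
E
```

```text
bush top A 287.5 circ [205.  298.   10.3] ell [204.9 297.9] [18.3 20.1] -> [0.4393 0.2512]
bush top A 40.0 circ [206.2 297.2   4.2] ell [206.  297.4] [6.7 8. ] -> [0.4405 0.2488]
low top A 142.5 circ [297.6 253.8   7.2] ell [297.5 253.7] [13.4 13.7] -> [0.5375 0.0467]
low top A 33.0 circ [298.5 254.    3.6] ell [298.6 254. ] [6.3 7. ] -> [0.5369 0.0444]
blue top A 950.0 circ [294.3 241.6  25.1] ell [294.3 241.6] [24.8 56.8] -> [0.5621 0.0519]
blue top A 262.5 circ [297.5 253.7   9.7] ell [297.7 253.8] [18.1 18.6] -> [0.5364 0.0445]
rodS side A 128.5 circ [208.4 327.   11.6] ell [208.  323.2] [12.8 28.5] -> [ 0.4687 -0.2821]
bushS side A 241.0 circ [311.  189.7   9.8] ell [311.1 189.5] [16.4 19.1] -> [0.4445 0.2366]
blueS side A 1075.5 circ [330.4 248.   30.2] ell [335.  243.6] [36.1 55.9] -> [0.5833 0.0252]
blueS side A 140.0 circ [316.6 234.    8.6] ell [316.9 234. ] [10.5 17.2] -> [0.538  0.0387]
tcp proj [597.91686405 459.52279163]
```

View pics/c1.png

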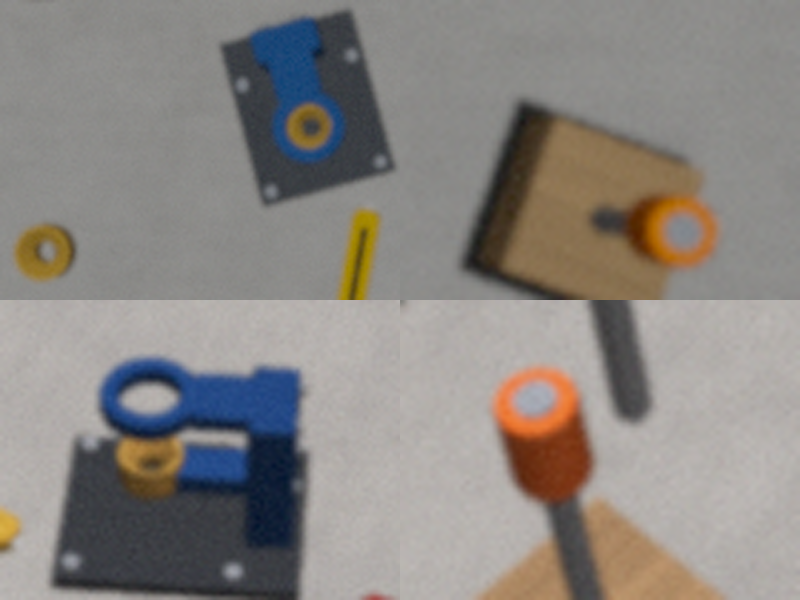

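The crop confirms the choices. Top view: the large stand's ring is at (298,254) with its column up and to the left, and the loose bushing is at (205,298). Side view: the short rod stands in the wooden holder, with its handle at (208,325). Next I refine the estimates across both views.

```bash
cat >> h.py <<'E'
def tri(uvt,uvs):
    A=np.zeros((3,3));b=np.zeros(3);L=[]
    for n,u in(('top',uvt),('side',uvs)):
        o,d=ray(n,u);d/=np.linalg.norm(d);P=np.eye(3)-np.outer(d,d);A+=P;b+=P@o;L.append((P,o))
    X=np.linalg.solve(A,b);return X,[np.linalg.norm(P@(X-o)) for P,o in L]
E
python3 - <<'E'
from h import *
t=cv2.imread('pics/top0.png');s=cv2.imread('pics/side0.png')
for n,u in(('top',(297.7,253.8)),('side',(316.9,234))): print('ring',n,onplane(n,u,.096))
print('tri ring',tri((297.7,253.8),(316.9,234)))
OR=((3,120,100),(24,255,255))
for n,im,rois in(('top',t,[(450,270,480,300),(395,300,422,330),(460,328,492,360)]),('side',s,[(195,310,222,345),(195,230,226,275),(128,275,164,318)])):
    for r in rois:
        for c in blobs(im,*OR,r,10):
            print(n,cv2.contourArea(c),np.round(cv2.fitEllipse(c)[0],1),np.round(cv2.boundingRect(c),1))
# bushing: top-mouth hole and outer
for n,u,z in(('top',(204.9,297.9),.03),('top',(204.9,297.9),.04),('side',(311.1,189.5),.025)):print('bush',n,z,onplane(n,u,z))
print('small rods bases',onplane('side',(225,322),0),onplane('side',(168,367),0))
# base plate edges
hsv=cv2.cvtColor(t,cv2.COLOR_BGR2HSV);m=np.zeros(t.shape[:2],np.uint8)
g=t.max(2);roi=(slice(205,290),slice(260,335));m[roi]=((g[roi]<95)|(hsv[roi][...,1]>120))*255
cs=max(cv2.findContours(m,0,1)[0],key=cv2.contourArea);bx=cv2.boxPoints(cv2.minAreaRect(cs))
P=np.array([onplane('top',p,.01)[:2] for p in bx]);print(bx,P,P.mean(0))
E
```

```text
ring top [0.53659593 0.04472587 0.096     ]
ring side [0.53573983 0.04426382 0.096     ]
tri ring (array([0.5361546 , 0.04452891, 0.09594549]), [np.float64(0.000484849348282623), np.float64(0.0004848493482826771)])
top 182.5 [463.8 285.4] [455 278  18  16]
top 62.5 [466.3 285.9] [462 281  10  10]
top 303.0 [408.1 315.4] [398 306  21  20]
top 115.0 [409.1 316.2] [403 310  13  13]
top 313.0 [477.8 343.4] [468 333  21  22]
top 117.0 [479.6 344.9] [473 339  14  13]
side 318.0 [208.5 325.6] [199 314  19  26]
side 70.0 [206.5 319.4] [201 315  12  10]
side 548.0 [210.9 250.1] [198 234  25  36]
side 100.0 [208.4 241.1] [202 236  14  11]
side 695.5 [144.6 295.3] [129 278  30  38]
side 118.5 [140.9 286.6] [134 281  15  12]
bush top 0.03 [0.43875244 0.25330087 0.03      ]
bush top 0.04 [0.43938763 0.25118638 0.04      ]
bush side 0.025 [0.43748195 0.25299732 0.025     ]
small rods bases [ 4.15907652e-01 -1.69141167e-01  1.11022302e-16] [ 0.36361432 -0.30172688  0.        ]
[[266.24615 224.56921]
 [312.02307 212.0846 ]
 [327.55383 269.03073]
 [281.77692 281.51535]] [[ 0.60464986  0.12053233]
 [ 0.63383062  0.01609074]
 [ 0.50388822 -0.01998383]
 [ 0.47515725  0.08387882]] [0.55438149 0.05012951]
```

```bash
cat >> h.py <<'E'
from scipy.spatial.transform import Rotation as Ro
def to(*X):
    o=robot.get_obs();R=Ro.from_euler('xyz',o['ee_rot']).as_matrix()
    print('at',o['tool_pos'].round(4),o['ee_rot'].round(3),'units',(R.T@(np.array(X)-o['tool_pos'])/.2).round(3))
E
python3 - <<'E'
from h import *
for a,b in(((466.3,285.9),(206.5,319.4)),((409.1,316.2),(208.4,241.1)),((479.6,344.9),(140.9,286.6)),((206,297.4),(311.4,187.5))):print(tri(a,b)[0].round(4))
to(.438,.253,.12)
to(.149,-.529,.3)
E
```

```text
[ 0.4735 -0.2881  0.1853]
[ 0.4191 -0.1679  0.2347]
[ 0.3675 -0.2976  0.2352]
[0.44   0.2498 0.0347]
at [ 0.1491 -0.5289  0.2044] [-3.14  -0.     0.275] units [ 2.451 -3.37   0.429]
at [ 0.1491 -0.5289  0.2044] [-3.14  -0.     0.275] units [-0.001 -0.001 -0.478]
```

```bash

python3 -m handwheel '[[0.61,-0.84,-0.4,0,0,0],[0.61,-0.84,-0.4,0,0,0],[0.61,-0.84,-0.4,0,0,0],[0.61,-0.84,-0.4,0,0,0],[0.61,-0.84,-0.4,0,0,0],[0.61,-0.84,-0.4,0,0,0],[0.61,-0.84,-0.4,0,0,0]]' -1
python3 -m handwheel '[[0.61,-0.84,0,0,0,0],[0.61,-0.84,0,0,0,0],[0.61,-0.84,0,0,0,0],[0.61,-0.84,0,0,0,0],[0.61,-0.84,0,0,0,0],[0.61,-0.84,0,0,0,0],[0.61,-0.84,0,0,0,0]]'
python3 -m handwheel '[[0.61,-0.84,0,0,0,0],[0.61,-0.84,0,0,0,0],[0.61,-0.84,0,0,0,0],[0.61,-0.84,0,0,0,0],[0.61,-0.84,0,0,0,0],[0.61,-0.84,0,0,0,0],[0.61,-0.84,0,0,0,0]]'
python3 -m handwheel '[[0.61,-0.84,0,0,0,0],[0.61,-0.84,0,0,0,0],[0.61,-0.84,0,0,0,0],[0.61,-0.84,0,0,0,0],[0.61,-0.84,0,0,0,0],[0.61,-0.84,0,0,0,0],[0.61,-0.84,0,0,0,0]]'
python3 - <<'E'
from h import *
to(.439,.252,.10)
E
```

```text
time: 0.68
tool_pos: [0.2222, -0.3331, 0.2878]
ee_rot: [3.137, -0.001, 0.279]
wrist_force: [0.2, -1.0, 0.3]
width: 0.0935
finger_force: 0.0
time: 1.27
tool_pos: [0.2936, -0.1388, 0.2845]
ee_rot: [-3.141, 0.001, 0.281]
wrist_force: [-0.1, -0.3, -0.4]
width: 0.0938
finger_force: 0.0
time: 1.85
tool_pos: [0.3656, 0.0547, 0.2839]
ee_rot: [3.141, 0.004, 0.277]
wrist_force: [-0.3, -1.0, 0.9]
width: 0.0937
finger_force: 0.0
time: 2.43
tool_pos: [0.4384, 0.2477, 0.2832]
ee_rot: [3.14, 0.004, 0.272]
wrist_force: [0.4, -0.2, 0.7]
width: 0.094
finger_force: 0.0
at [0.4384 0.2477 0.2832] [3.14  0.004 0.272] units [ 0.013 -0.022  0.916]
```

```bash

python3 -m handwheel '[[0.01,-0.02,0.9,0,0,0],[0.01,-0.02,0.9,0,0,0],[0.01,-0.02,0.9,0,0,0],[0.01,-0.02,0.9,0,0,0],[0.01,-0.02,0.9,0,0,0],[0.01,-0.02,0.9,0,0,0],[0.01,-0.02,0.9,0,0,0]]'
python3 - <<'E'
from h import *
to(.439,.252,.015)
t=viewer.snapshot('top')[:,:,::-1];s=viewer.snapshot('side')[:,:,::-1]
z=lambda im,x0,y0,x1,y1:cv2.resize(im[y0:y1,x0:x1],(400,300),interpolation=cv2.INTER_CUBIC)
cv2.imwrite('pics/g1.png',np.hstack([z(t,145,250,265,340),z(s,260,120,380,210)]))
E
```

```text
time: 3.02
tool_pos: [0.4381, 0.2512, 0.1055]
ee_rot: [3.141, 0.001, 0.27]
wrist_force: [-0.4, 0.6, 0.4]
width: 0.094
finger_force: 0.0
at [0.4381 0.2512 0.1055] [3.141e+00 1.000e-03 2.700e-01] units [ 0.006 -0.003  0.452]
```

View pics/g1.png

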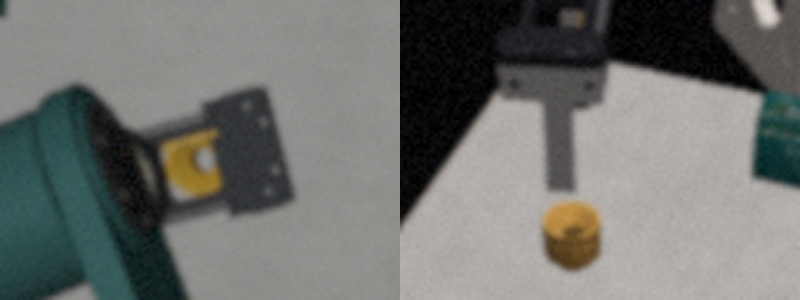

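Both views show the open fingers straddling the bushing: the brass sits between them at crop (195,160), and the finger stands above the body at (570,190). Next I go down and close.

```bash

python3 -m handwheel '[[0.005,0,0.2,0,0,0],[0.005,0,0.35,0,0,0],[0.005,0,0.45,0,0,0],[0.005,0,0.45,0,0,0],[0.005,0,0.45,0,0,0]]'
python3 -m handwheel '[[0,0,0,0,0,0],[0,0,0,0,0,0],[0,0,0,0,0,0],[0,0,0,0,0,0],[0,0,0,0,0,0],[0,0,0,0,0,0],[0,0,0,0,0,0],[0,0,0,0,0,0]]' 1
```

```text
time: 3.53
tool_pos: [0.4394, 0.2543, 0.0168]
ee_rot: [3.142, -0.002, 0.274]
wrist_force: [-0.0, 1.0, -0.4]
width: 0.0937
finger_force: 0.0
time: 4.2
tool_pos: [0.4384, 0.2543, 0.0154]
ee_rot: [3.141, 0.0, 0.275]
wrist_force: [1.8, -1.8, 1.6]
width: 0.0443
finger_force: 1.1
```

```bash

python3 -m handwheel '[[0,0,0,0,0,0],[0,0,0,0,0,0],[0,0,-0.1,0,0,0],[0,0,-0.25,0,0,0],[0,0,-0.45,0,0,0],[0,0,-0.65,0,0,0],[0,0,-0.85,0,0,0],[0,0,-0.85,0,0,0]]'
python3 - <<'E'
from h import *
to(.536,.0445,.18)
E
```

```text
time: 4.87
tool_pos: [0.4424, 0.2564, 0.1951]
ee_rot: [-3.139, -0.017, 0.275]
wrist_force: [0.4, 0.3, -1.3]
width: 0.0434
finger_force: 30.0
at [0.4424 0.2564 0.1951] [-3.139 -0.017  0.275] units [0.162 1.147 0.075]
```

```bash

python3 -m handwheel '[[0.03,0.2,0,0,0,0],[0.07,0.4,0,0,0,0],[0.11,0.58,0,0,0,0],[0.14,0.76,0,0,0,0],[0.16,0.94,0,0,0,0],[0.16,0.98,0,0,0,0],[0.16,0.98,0,0,0,0],[0.16,0.98,0,0,0,0]]'
python3 - <<'E'
from h import *
to(.536,.0445,.16)
E
```

```text
time: 5.53
tool_pos: [0.5218, 0.0747, 0.1844]
ee_rot: [-3.14, 0.002, 0.274]
wrist_force: [0.6, 0.8, -2.3]
width: 0.0429
finger_force: 30.0
at [0.5218 0.0747 0.1844] [-3.14e+00  2.00e-03  2.74e-01] units [0.028 0.165 0.122]
```

```bash

python3 -m handwheel '[[0.028,0.165,0.08,0,0,0],[0.028,0.165,0.15,0,0,0],[0.028,0.165,0.15,0,0,0],[0.028,0.165,0.15,0,0,0],[0.028,0.165,0.15,0,0,0]]'
python3 - <<'E'
from h import *
to(.536,.0445,.12)
t=viewer.snapshot('top')[:,:,::-1].copy();s=viewer.snapshot('side')[:,:,::-1].copy()
p=robot.get_obs()['tool_pos'];f=p-[0,0,.015]
print('mouth proj',proj('side',f+[0,0,.04]),proj('top',f+[0,0,.04]), 'ring', proj('side',[.5362,.0445,.102]))
for n,im,r in(('side',s,(290,190,345,240)),('top',t,(280,235,320,275))):
    for c in blobs(im,(15,90,50),(35,255,255),r,8):print(n,cv2.contourArea(c),np.round(cv2.fitEllipse(c)[0],1),cv2.boundingRect(c))
z=lambda im,x0,y0,x1,y1:cv2.resize(im[y0:y1,x0:x1],(400,300),interpolation=cv2.INTER_CUBIC)
cv2.imwrite('pics/g2.png',np.hstack([z(t,240,210,340,285),z(s,270,185,370,260)]))
E
```

```text
time: 5.95
tool_pos: [0.5365, 0.0459, 0.1561]
ee_rot: [-3.141, -0.001, 0.277]
wrist_force: [-0.8, -1.0, -1.4]
width: 0.0429
finger_force: 30.0
at [0.5365 0.0459 0.1561] [-3.141e+00 -1.000e-03  2.770e-01] units [-0.004  0.006  0.18 ]
mouth proj [316.99023633 203.20034773] [295.53577544 252.75010948] ring [317.09588206 231.9469424 ]
side 78.0 [323.2 210.7] (320, 203, 7, 18)
side 34.5 [308.4 208.5] (306, 203, 5, 16)
```

View pics/g2.png

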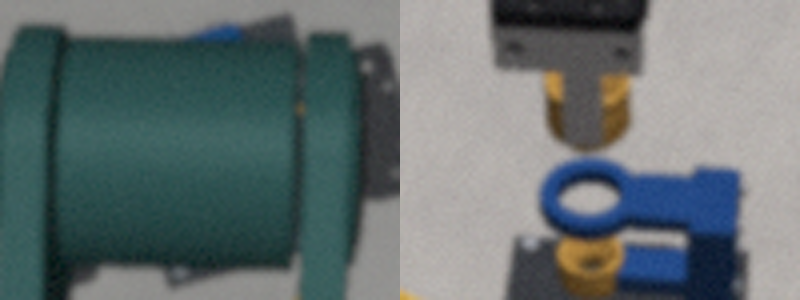

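The side view shows the bushing level above the ring. Its centre is at u≈316.7, the ring axis is at u≈317.1, and the finger axis agrees with both. It's aligned, so I lower it.

```bash

python3 -m handwheel '[[0,0.006,0.04,0,0,0],[0,0.006,0.08,0,0,0],[0,0.006,0.12,0,0,0],[0,0.006,0.15,0,0,0],[0,0.006,0.18,0,0,0],[0,0.006,0.2,0,0,0],[0,0.006,0.22,0,0,0],[0,0.006,0.235,0,0,0],[0,0.006,0.235,0,0,0],[0,0.006,0.235,0,0,0]]'
python3 - <<'E'
from h import *
to(.5362,.0445,.107)
E
```

```text
time: 6.88
tool_pos: [0.5367, 0.0443, 0.108]
ee_rot: [-3.139, 0.0, 0.275]
wrist_force: [-0.7, 4.6, -1.0]
width: 0.0434
finger_force: 30.0
at [0.5367 0.0443 0.108 ] [-3.139  0.     0.275] units [-0.002 -0.002  0.005]
```

```bash

python3 -m handwheel '[[0,0,0.005,0,0,0],[0,0,0.01,0,0,0],[0,0,0.01,0,0,0],[0,0,0.01,0,0,0]]'
python3 -m handwheel '[[0,0,0,0,0,0],[0,0,0,0,0,0],[0,0,0,0,0,0],[0,0,0,0,0,0],[0,0,0,0,0,0],[0,0,0,0,0,0],[0,0,0,0,0,0]]' -1
python3 -m handwheel '[[0,0,-0.1,0,0,0],[0,0,-0.3,0,0,0],[0,0,-0.5,0,0,0],[0,0,-0.7,0,0,0],[0,0,-0.9,0,0,0],[0,0,-1,0,0,0],[0,0,-1,0,0,0],[0,0,-1,0,0,0]]'
python3 - <<'E'
from h import *
to(.4735,-.288,.30)
E
```

```text
time: 7.22
tool_pos: [0.5368, 0.0443, 0.1076]
ee_rot: [-3.14, -0.0, 0.275]
wrist_force: [-3.3, 5.5, 5.2]
width: 0.0433
finger_force: 30.0
time: 7.8
tool_pos: [0.5371, 0.0429, 0.1063]
ee_rot: [3.141, 0.0, 0.275]
wrist_force: [0.4, -0.1, 0.0]
width: 0.0865
finger_force: 0.0
time: 8.47
tool_pos: [0.5376, 0.0431, 0.3078]
ee_rot: [3.14, -0.003, 0.275]
wrist_force: [-1.0, 0.1, 0.2]
width: 0.0941
finger_force: 0.0
at [0.5376 0.0431 0.3078] [ 3.14e+00 -3.00e-03  2.75e-01] units [-0.758  1.506  0.039]
```

```bash

python3 -m handwheel '[[-0.38,0.75,0,0,0,0],[-0.38,0.75,0,0,0,0],[-0.38,0.75,0,0,0,0],[-0.38,0.75,0,0,0,0],[-0.38,0.75,0,0,0,0],[-0.38,0.75,0,0,0,0]]'
python3 -m handwheel '[[-0.38,0.75,0,0,0,0],[-0.38,0.75,0,0,0,0],[-0.38,0.75,0,0,0,0],[-0.38,0.75,0,0,0,0],[-0.38,0.75,0,0,0,0],[-0.38,0.75,0,0,0,0]]'
python3 - <<'E'
from h import *
to(.4735,-.288,.20)
t=viewer.snapshot('top')[:,:,::-1].copy();s=viewer.snapshot('side')[:,:,::-1].copy()
cv2.imwrite('pics/t3.png',t);cv2.imwrite('pics/s3.png',s)
for n,im,r in(('side',s,(290,190,345,240)),('top',t,(280,235,320,275))):
    for c in blobs(im,(15,90,50),(35,255,255),r,8):
        e=cv2.fitEllipse(c)[0];print(n,cv2.contourArea(c),np.round(e,1),cv2.boundingRect(c),[onplane(n,e,h).round(4)[:2] for h in(.117,.132)])
z=lambda im,x0,y0,x1,y1:cv2.resize(im[y0:y1,x0:x1],(400,300),interpolation=cv2.INTER_CUBIC)
cv2.imwrite('pics/g3.png',np.vstack([np.hstack([z(t,250,215,350,290),z(s,270,185,370,260)]),np.hstack([z(t,390,225,510,315),z(s,150,240,270,330)])]))
E
```

```text
time: 8.97
tool_pos: [0.5033, -0.1237, 0.3033]
ee_rot: [-3.138, 0.005, 0.27]
wrist_force: [-0.1, 0.1, 0.1]
width: 0.094
finger_force: 0.0
time: 9.47
tool_pos: [0.4718, -0.2871, 0.3039]
ee_rot: [-3.138, 0.002, 0.273]
wrist_force: [1.5, 0.1, 0.3]
width: 0.0939
finger_force: 0.0
at [ 0.4718 -0.2871  0.3039] [-3.138e+00  2.000e-03  2.730e-01] units [0.008 0.008 0.52 ]
side 355.5 [316.7 226.8] (307, 216, 20, 23) [array([0.5356, 0.0443]), array([0.5416, 0.0299])]
top 303.0 [297.5 253.5] (288, 244, 20, 20) [array([0.5368, 0.0443]), array([0.5365, 0.0437])]
top 29.5 [298.1 253.9] (295, 251, 7, 7) [array([0.536 , 0.0431]), array([0.5357, 0.0425])]
```

View pics/g3.png

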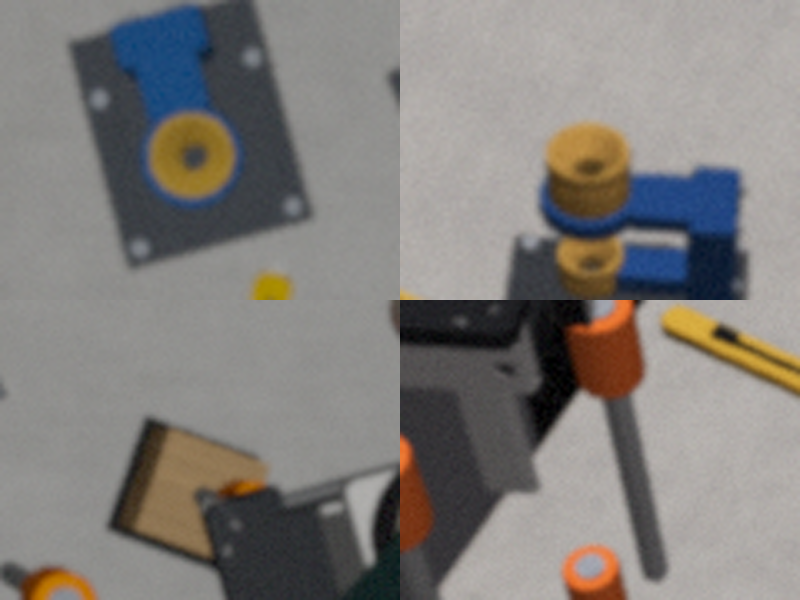

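The bushing is home and level: flush on the ring in both views, centre about (0.536,0.044). The open fingers are above the rod handle at (240,490) in the lower-left crop. Next I lower onto the handle.

```bash

python3 -m handwheel '[[0.008,0.006,0.2,0,0,0],[0.008,0.006,0.4,0,0,0],[0.008,0.006,0.55,0,0,0],[0.008,0.006,0.68,0,0,0],[0.008,0.006,0.76,0,0,0],[0.008,0.006,0.76,0,0,0],[0.008,0.006,0.76,0,0,0]]'
python3 -m handwheel '[[0,0,0,0,0,0],[0,0,0,0,0,0],[0,0,0,0,0,0],[0,0,0,0,0,0],[0,0,0,0,0,0],[0,0,0,0,0,0],[0,0,0,0,0,0],[0,0,0,0,0,0],[0,0,0,0,0,0],[0,0,0,0,0,0]]' 1
python3 -m handwheel '[[0,0,0,0,0,0],[0,0,0,0,0,0],[0,0,0,0,0,0]]'
python3 - <<'E'
from h import *
to(.4735,-.288,.20)
E
```

```text
time: 10.15
tool_pos: [0.4743, -0.2853, 0.1538]
ee_rot: [-3.14, 0.001, 0.278]
wrist_force: [0.3, -0.4, 1.5]
width: 0.0943
finger_force: 0.0
time: 10.98
tool_pos: [0.474, -0.2876, 0.1544]
ee_rot: [-3.142, 0.0, 0.275]
wrist_force: [-0.3, 1.4, -0.0]
width: 0.0307
finger_force: 0.0
time: 11.23
tool_pos: [0.474, -0.2875, 0.1544]
ee_rot: [-3.141, 0.0, 0.275]
wrist_force: [-0.1, 1.1, 0.1]
width: 0.0276
finger_force: 30.0
at [ 0.474  -0.2875  0.1544] [-3.141  0.     0.275] units [-0.003  0.002 -0.228]
```

```bash

python3 -m handwheel '[[0,0,-0.05,0,0,0],[0,0,-0.15,0,0,0],[0,0,-0.27,0,0,0],[0,0,-0.4,0,0,0],[0,0,-0.53,0,0,0],[0,0,-0.66,0,0,0],[0,0,-0.76,0,0,0],[0,0,-0.8,0,0,0],[0,0,-0.8,0,0,0],[0,0,-0.8,0,0,0]]'
python3 - <<'E'
from h import *
to(.5363,.0442,.31)
s=viewer.snapshot('side')[:,:,::-1]
cv2.imwrite('pics/g4.png',cv2.resize(s[200:440,130:390],(650,600)))
E
```

```text
time: 12.07
tool_pos: [0.474, -0.2875, 0.314]
ee_rot: [-3.141, 0.0, 0.275]
wrist_force: [0.4, 0.0, -2.7]
width: 0.0275
finger_force: 30.0
at [ 0.474  -0.2875  0.314 ] [-3.141  0.     0.275] units [ 0.75  -1.512  0.02 ]
```

View pics/g4.png

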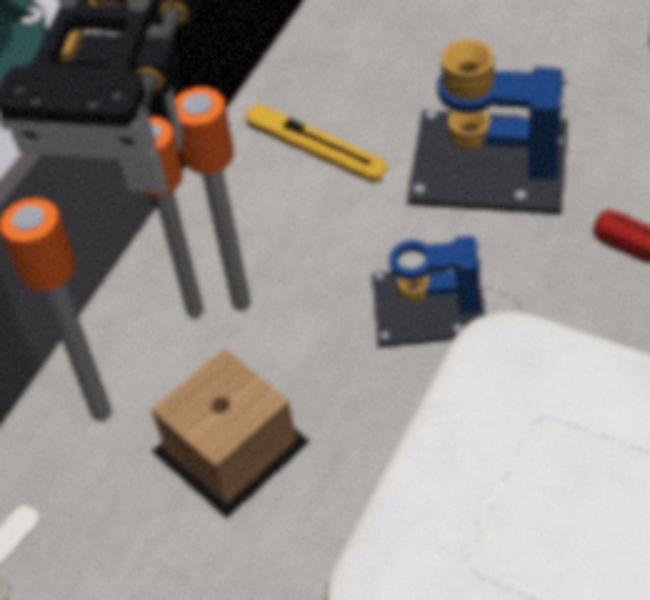

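The rod is out of the empty holder and hangs straight, with its tip at about crop (196,312). Next I carry it over the bushing.

```bash

python3 -m handwheel '[[0.05,-0.1,0,0,0,0],[0.12,-0.25,0,0,0,0],[0.2,-0.4,0,0,0,0],[0.28,-0.56,0,0,0,0],[0.35,-0.7,0,0,0,0],[0.4,-0.8,0,0,0,0]]'
python3 -m handwheel '[[0.07,-0.14,0,0,0,0],[0.14,-0.28,0,0,0,0],[0.21,-0.42,0,0,0,0],[0.27,-0.55,0,0,0,0],[0.31,-0.63,0,0,0,0],[0.34,-0.68,0,0,0,0],[0.35,-0.7,0,0,0,0],[0.35,-0.7,0,0,0,0],[0.35,-0.7,0,0,0,0],[0.35,-0.7,0,0,0,0]]'
python3 - <<'E'
from h import *
to(.5363,.0442,.31)
p=robot.get_obs()['tool_pos']
s=viewer.snapshot('side')[:,:,::-1]
print('tip exp',proj('side',p-[0,0,.1444]),'shaft exp',proj('side',p-[0,0,.12]),'mouth',proj('side',[.5363,.0442,.132]))
cv2.imwrite('pics/g5.png',cv2.resize(s[110:260,250:400],(600,600),interpolation=cv2.INTER_CUBIC))
g=s.max(2)
for v in(180,185,190,195,200,203):
    u=np.where(g[v,295:340]<120)[0]+295;print(v,u.min() if len(u) else 0,u.max() if len(u) else 0,len(u))
E
```

```text
time: 12.62
tool_pos: [0.507, -0.109, 0.3121]
ee_rot: [-3.138, 0.003, 0.277]
wrist_force: [-0.3, 0.3, -2.9]
width: 0.0269
finger_force: 30.0
time: 13.45
tool_pos: [0.5369, 0.0407, 0.3142]
ee_rot: [3.141, 0.001, 0.273]
wrist_force: [-0.4, -1.0, -1.2]
width: 0.0273
finger_force: 30.0
at [0.5369 0.0407 0.3142] [3.141e+00 1.000e-03 2.730e-01] units [ 0.002 -0.018  0.021]
tip exp [316.15215146 209.16758623] shaft exp [315.92984834 199.99218449] mouth [316.84373544 221.66051693]
180 312 317 6
185 313 317 5
190 313 317 5
195 313 317 5
200 313 317 5
203 313 317 5
```

View pics/g5.png

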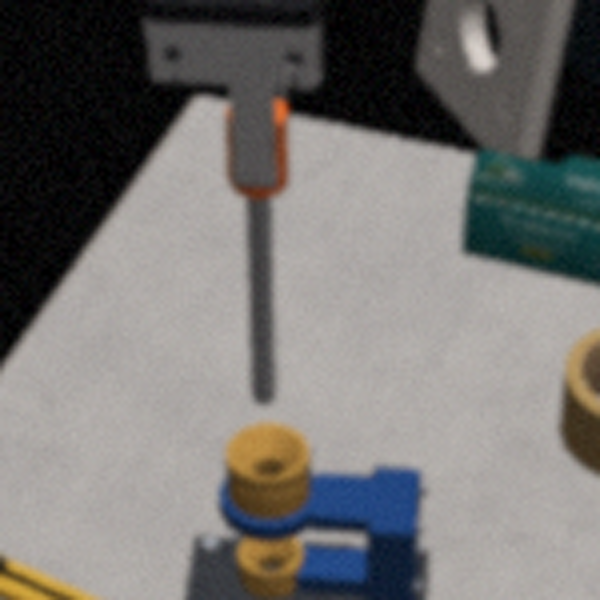

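The rod hangs vertically with its tip at crop (262,398), in line with the bushing mouth at (268,455) and about 1 mm left of it. Next I correct that and lower it.

```bash

python3 -m handwheel '[[0.005,-0.01,0.02,0,0,0],[0.007,-0.018,0.07,0,0,0],[0.007,-0.018,0.13,0,0,0],[0.007,-0.018,0.19,0,0,0],[0.007,-0.018,0.25,0,0,0],[0.007,-0.018,0.31,0,0,0],[0.007,-0.018,0.36,0,0,0],[0.007,-0.018,0.4,0,0,0],[0.007,-0.018,0.4,0,0,0],[0.007,-0.018,0.4,0,0,0]]'
python3 - <<'E'
from h import *
to(.537,.0442,.167)
E
```

```text
time: 14.33
tool_pos: [0.5371, 0.0457, 0.2339]
ee_rot: [-3.141, 0.001, 0.275]
wrist_force: [0.1, -0.5, -1.8]
width: 0.0272
finger_force: 30.0
at [0.5371 0.0457 0.2339] [-3.141e+00  1.000e-03  2.750e-01] units [-0.002  0.007  0.335]
```

```bash

python3 -m handwheel '[[0,0.005,0.03,0,0,0],[0,0.005,0.07,0,0,0],[0,0.005,0.11,0,0,0],[0,0.005,0.15,0,0,0],[0,0.005,0.18,0,0,0],[0,0.005,0.2,0,0,0],[0,0.005,0.2,0,0,0]]'
python3 -m handwheel '[[0,0,0.03,0,0,0],[0,0,0.07,0,0,0],[0,0,0.1,0,0,0],[0,0,0.125,0,0,0],[0,0,0.135,0,0,0],[0,0,0.135,0,0,0],[0,0,0.135,0,0,0],[0,0,0.135,0,0,0]]'
python3 - <<'E'
from h import *
s=viewer.snapshot('side')[:,:,::-1]
cv2.imwrite('pics/g6.png',cv2.resize(s[170:290,270:390],(600,600),interpolation=cv2.INTER_CUBIC))
o=robot.get_obs();print(o['tool_pos'],o['wrist_force'],o['finger_force'],o['qvel'].round(4),proj('side',[.5363,.0442,.036]),proj('side',[.5363,.0442,.023]))
E
```

```text
time: 14.92
tool_pos: [0.5369, 0.0448, 0.1928]
ee_rot: [-3.141, 0.003, 0.275]
wrist_force: [-0.2, -0.6, -0.5]
width: 0.0273
finger_force: 30.0
time: 15.58
tool_pos: [0.5379, 0.0447, 0.1679]
ee_rot: [3.141, -0.001, 0.275]
wrist_force: [-0.6, -0.2, -2.1]
width: 0.0276
finger_force: 30.0
[0.5379425  0.04472854 0.16796447] [-0.5304578   0.05256913 -1.62124279] 29.993696684614406 [-0.0003 -0.0017 -0.0017 -0.0004 -0.0013 -0.0003] [317.59610629 253.62130877] [317.69150138 257.67370204]
```

View pics/g6.png

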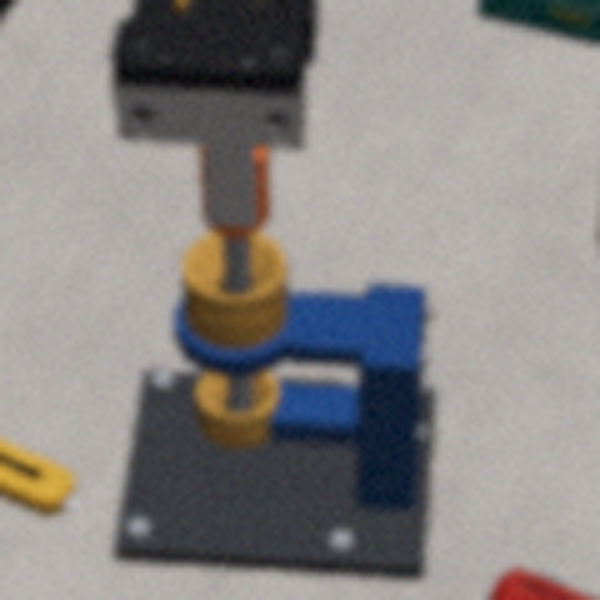

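The shaft passes through both bushings, at crop (238,265) and (240,390). The tip is at about z=0.0235, the upper bushing is seated and untouched, and the wrist force is only the rod's weight. I hand it in.

```bash
python3 -c "
from bench import robot
print(robot.close_job())"
```

```text
the job is handed in; nothing more can be done
None
```

I set the bushing home in the upper arm and let it go, passed the rod through both bushings, and handed the job in with the rod still held by its handle and its tip at about z = 0.0235 m; no verdict came back.

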